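Put the section baskets in their jars and close them

TASK

Two dipping baskets of tissue sections, two open steel jars and the jars' lids stand about on the bench: stand the larger basket in the large jar and the smaller one in the small jar, then close each jar with its own lid, sitting flat all round on the rim. Set everything down rather than dropping it, let go, and leave the jar that is already closed, the beaker, the vial and the little clear dish where they are.

Things in the scene. Friction and masses are not known exactly. Their poses are not given: they have to be found in the camera images.
- jar_large: The large open jar, stainless steel, round: 100 mm outside diameter, 94 mm inside, 60 mm high, wall 3 mm, floor 4 mm thick; empty, standing loose on the bench, heavy enough to stay put. Origin: centre of its underside on the bench, z up.
- jar_small: The small open jar, stainless steel, round: 72 mm outside diameter, 66 mm inside, 60 mm high, wall 3 mm, floor 4 mm thick; empty, standing loose on the bench, heavy enough to stay put. Origin: centre of its underside on the bench, z up.
- basket_large_mid (a point): The larger dipping basket, white plastic: open round cup of bars 70 mm across, 24 high, tan sections in it; central upright stem (9 mm) ending in a round grip, 13 mm diameter, from 52 to 75 mm above its foot: lift it by that. Height 75 mm; in its jar the grip reaches 19 mm above the rim. This point: on its axis, 37.5 mm above its foot; z up.
- basket_small_mid (a point): The smaller dipping basket, white plastic: open round cup of bars 44 mm across, 24 high, tan sections in it; central upright stem (9 mm) ending in a round grip, 13 mm diameter, from 52 to 75 mm above its foot: lift it by that. Height 75 mm; in its jar the grip reaches 19 mm above the rim. This point: on its axis, 37.5 mm above its foot; z up.
- lid_large_mid (a point): Lid of the large jar, steel, mouth down on the bench: 120 mm across, 58 high. Black knob on top, 18 mm diameter from 42 to 58 mm above its foot (12 mm neck from 36). Hollow dome 66 mm wide, 22 mm of room above the rim. Skirt 12 deep, inside 116 mm at the foot, 107 at the ledge that lies on the rim: seated, this point is 77 mm above the jar's underside. This point: on its axis, 29 mm above its foot; z up.
- lid_small_mid (a point): Lid of the small jar, steel, mouth down on the bench: 92 mm across, 58 high. Black knob on top, 18 mm diameter from 42 to 58 mm above its foot (12 mm neck from 36). Hollow dome 56 mm wide, 22 mm of room above the rim. Skirt 12 deep, inside 88 mm at the foot, 79 at the ledge that lies on the rim: seated, this point is 77 mm above the jar's underside. This point: on its axis, 29 mm above its foot; z up.
- closed_jar: A third steel jar of middle size (86 mm across, lid 104 mm) that already has its lid on, 106 mm high over the knob: not part of the job. Origin: centre of its underside.
- beaker: Empty glass beaker, 72 mm across its lip, 92 mm high: not part of the job. Origin: centre of its underside.
- vial: Amber glass vial with a black cap, 24 mm across, 46 mm high: not part of the job. Origin: centre of its underside.
- dish_35: Clear round culture dish, 36 mm across, 10 mm high, with a crumb of tissue: not part of the job. Origin: centre of its underside.
There are look-alikes about, which are no part of the job. Leave any purple or yellow look-alike of the part that bears lid_small_mid alone.

How it is judged:
By the outcome, as a careful person would: the job done as asked, in the order asked, and still so for the second after the job is handed in, with the robot touching nothing.
It also fails if it takes over 109 s, if anything falls off the work surface, if the arm or the gripper's body presses on something with over 40 N, if the wrist force passes 120 N, or if a joint passes its speed limit or range.

ROBOT

A 6-joint arm with a two-finger parallel gripper is mounted at the origin on the work surface. World frame = base frame: x ahead of the robot, y to its left, z up, the work surface at z = 0. Lengths are in m, angles in rad, forces in N, time in s.
With the tool pointing down it reaches from about 0.3 to 0.775 m from the base axis. Payload 14.6 kg.
Tool frame: the origin (TCP) lies midway between the tips of the shut fingers; the grasp point (between the pads) lies robot.pinch_z behind it (robot.pinch_z is the distance from the TCP to the grasp point, in m); z points along the fingers, y is the line along which they close (so a half turn about z gives the same grasp; the last joint's range is limited). The gripper opens to 85 mm and grips with 20 to 120 N. Pads are 22 mm wide; open, the fingers measure 114 mm over their backs; the gripper's body (76 mm by 85 mm) begins 54 mm behind the grasp point. The pads swing forward as they close: fully open they stand 13 mm farther back than shut.
Start: joints at [1.268, 0.3, 1.521, -0, 1.321, -0.067], TCP at [0.128, 0.535, 0.231] pointing down, gripper open.
Joint ranges: [-3.03, 3.03], [-0.79, 2.21], [0.23, 2.52], [-1.04, 4.18], [0, 3.07], [-2.55, 2.55]. Speed limits (rad/s): [2.22, 2.22, 2.57, 3.14, 3.14, 3.14].

INTERFACE

Orientations are given as a 3x3 rotation matrix whose columns are the frame's x, y, z axes.
In Python, from plant import robot, hand, planner, viewer gives the robot as it stands. Calls block until the motion is done:
- robot.movep(position, orientation): joint-space move of the TCP to a pose.
- robot.servo_line(position, attitude=None, rate=0.15): straight line of the TCP; attitude=None keeps the orientation; rate is the mean speed in m/s.
- robot.set_joints(angles): joint-space move.
- hand.gripper_to(opening, newtons=None): finger opening in m; newtons is the grip in N (None keeps the last); returns when the fingers have stopped.
- robot.sleep(seconds).
- planner.ik(position, orientation): joint angles nearest the present ones, or None.
- viewer.get_image(name): name is "scene" or "side" or "wrist"; returns a dict with "img" (400x640x3 uint8, red, green, blue), "vertical_fov" (degrees; the focal length in pixels is half the picture's height over the tangent of half this angle, whatever the lens; pixels are square), "cx", "cy" (the principal point, pixels), "xyz" and "attitude" of the camera in the world. Camera axes: x right, y down, z forward; pixel columns grow to the right and rows downward; lengths in m; the calibration is good to about 2 mm. A picture is of the moment at which its call begins. There is no depth.
A pose or a line that the arm cannot do raises robot.MotionError and nothing moves.
- robot.job_done(): hands the job in; it is judged then, once.
Readings, each from a call of its own:
- robot.get_t(): time.
- robot.get_qpos(): joint angles.
- robot.get_joint_velocities(): joint speeds.
- robot.get_tau(): joint torques, N m.
- robot.get_tcp_pos(): TCP position.
- robot.get_eef_rot(): TCP orientation.
- robot.get_wrist_force(): force on the tool from outside, world axes, zero at the start.
- robot.get_torque(): the same for the moment, N m.
- robot.get_grip_width(): finger opening in m.
- robot.get_gripper_force(): force on a finger pad.
Only numpy, scipy, OpenCV 4.12 (cv2) and the standard library are available. Lean on these libraries where they do the work, as an engineer would, in place of code of your own. Each camera call takes 0.05 s, during which the arm holds its last target. There are 200 camera calls.

## Working session

There is one attempt and no reset: what is moved stays moved. The work goes in short steps, each a Python script; the robot and the scene stay as the last script left them, time stands still between calls to the robot, and variables do not carry over. Pictures are saved under pics/ and viewed, at most 14 in all, crops included, and the job is handed in when it is done.

```bash
mkdir -p pics; ls; python3 - <<'E'
from plant import robot,hand,planner,viewer
import cv2
for n in ["scene","side","wrist"]:
    d=viewer.get_image(n); cv2.imwrite(f"pics/{n}0.png",d["img"][:,:,::-1])
    print(n,{k:v for k,v in d.items() if k!="img"})
print(robot.pinch_z,robot.get_t(),robot.get_eef_rot())
E
```

```text
pics
scene {'vertical_fov': 42.8090964546472, 'cx': 330.6900687135289, 'cy': 191.46543155680035, 'xyz': array([1.640274  , 0.48287111, 1.06885775]), 'attitude': array([[-0.37354466,  0.60077909, -0.70677357],
       [ 0.92760879,  0.24399309, -0.28285914],
       [ 0.00251201, -0.7612699 , -0.64843028]])}
side {'vertical_fov': 51.54836899795036, 'cx': 317.796244373635, 'cy': 194.07067753733836, 'xyz': array([ 0.0792311 , -0.63728561,  0.59244069]), 'attitude': array([[ 0.83629399, -0.2877684 ,  0.46669231],
       [-0.5478997 , -0.4703793 ,  0.69177253],
       [ 0.02045213, -0.83422579, -0.5510436 ]])}
wrist {'vertical_fov': 65.55719273185929, 'cx': 320.1190202719537, 'cy': 199.05949558200632, 'xyz': array([0.05001646, 0.5525497 , 0.37274874]), 'attitude': array([[ 2.34260287e-01,  9.25839226e-01,  2.96553276e-01],
       [ 9.72173606e-01, -2.22852783e-01, -7.22157606e-02],
       [-7.72461084e-04,  3.05218553e-01, -9.52282016e-01]])}
0.0187 0.15 [[-9.72332775e-01  2.33599878e-01 -2.66801109e-04]
 [ 2.33600021e-01  9.72332420e-01 -8.33977320e-04]
 [ 6.46023679e-05 -8.73228227e-04 -9.99999617e-01]]
```

View pics/scene0.png

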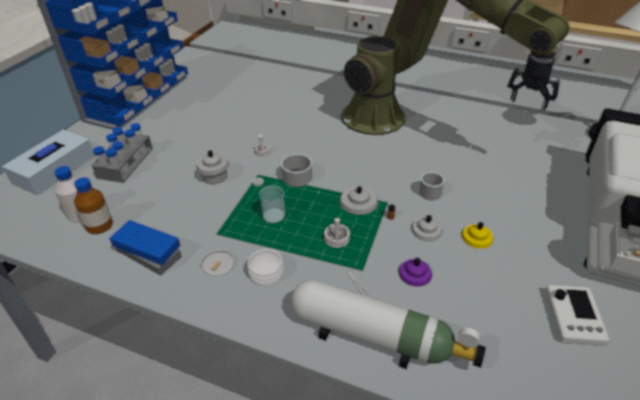

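View pics/side0.png

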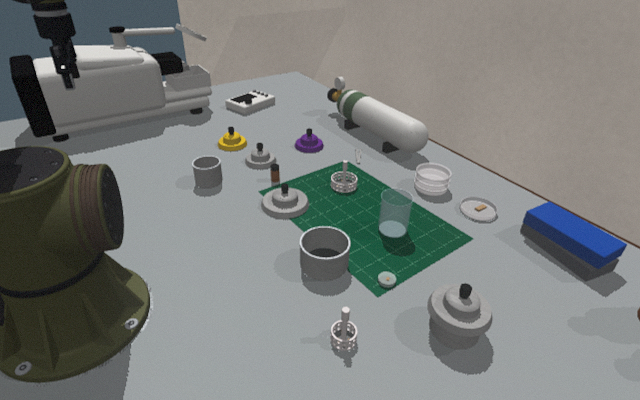

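View pics/wrist0.png

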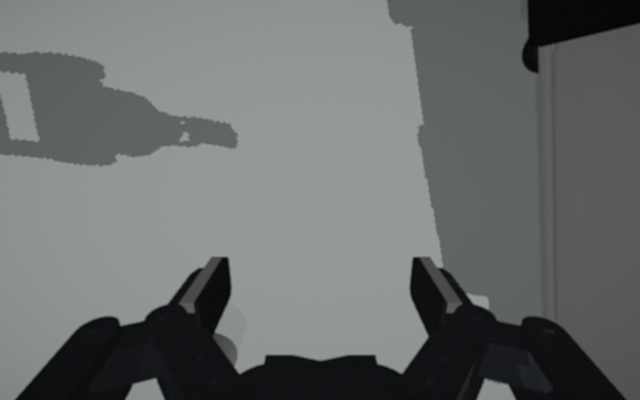

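Scene and side show the large basket (scene 337,232; side 344,175), small basket (262,147; 344,330), large jar (297,170; 325,252) and small jar (432,187; 207,172). They also show the steel lids, large (359,200; 285,200) and small (428,228; 260,155). The wrist view shows only bare bench and the fingers.

```bash
cat > h.py <<'E'
from plant import robot,hand,planner,viewer
import numpy as np,cv2
def ray(d,u,v):
    f=200/np.tan(np.radians(d["vertical_fov"]/2))
    r=d["attitude"]@np.array([(u-d["cx"])/f,(v-d["cy"])/f,1.]); return r/np.linalg.norm(r)
def onz(d,u,v,z):
    r=ray(d,u,v); return d["xyz"]+r*(z-d["xyz"][2])/r[2]
def proj(d,p):
    f=200/np.tan(np.radians(d["vertical_fov"]/2))
    c=d["attitude"].T@(np.array(p)-d["xyz"]); return f*c[:2]/c[2]+[d["cx"],d["cy"]]
def R(a): # tool down, tool x at angle a
    c,s=np.cos(a),np.sin(a); return np.array([[c,s,0],[s,-c,0],[0,0,-1.]])
E
python3 - <<'E'
from h import *
S=viewer.get_image("scene");D=viewer.get_image("side")
for n,z,a,b in [("bl",.07,(337,222),(345,165)),("bs",.07,(261,139),(345,313)),("ll",.05,(360,190),(285,188)),("ls",.05,(429,219),(260,147)),("jl",.06,(297,161),(325,243)),("js",.06,(432,179),(207,163)),("closed",.098,(211,154),(465,291)),("beaker",.092,(272,190),(396,193)),("vial",.046,(391,207),(275,166)),("dish",.01,(258,181),(387,279))]:
    r1,r2=ray(S,*a),ray(D,*b)
    t=np.linalg.lstsq(np.c_[r1,-r2],D["xyz"]-S["xyz"],rcond=None)[0]
    p=(S["xyz"]+t[0]*r1+D["xyz"]+t[1]*r2)/2
    print(n,p.round(3),onz(S,*a,z)[:2].round(3),onz(D,*b,z)[:2].round(3), np.hypot(*p[:2]).round(3))
print(S["img"].shape)
E
```

```text
bl [0.663 0.109 0.063] [0.668 0.113] [0.656 0.095] 0.672
bs [ 0.374 -0.286  0.061] [ 0.384 -0.278] [ 0.37  -0.293] 0.471
ll [0.488 0.117 0.046] [0.489 0.12 ] [0.485 0.108] 0.502
ls [0.535 0.346 0.045] [0.537 0.348] [0.531 0.334] 0.637
jl [ 0.444 -0.119  0.06 ] [ 0.439 -0.117] [ 0.446 -0.123] 0.46
js [0.365 0.314 0.057] [0.365 0.315] [0.364 0.304] 0.481
closed [ 0.549 -0.373  0.092] [ 0.555 -0.366] [ 0.545 -0.378] 0.664
beaker [ 0.644 -0.103  0.1  ] [ 0.635 -0.107] [ 0.653 -0.096] 0.652
vial [0.522 0.229 0.042] [0.524 0.23 ] [0.519 0.221] 0.57
dish [ 0.524 -0.224  0.006] [ 0.527 -0.22 ] [ 0.523 -0.229] 0.57
(400, 640, 3)
```

```bash
python3 - <<'E'
from h import *
import pickle
out={}
for n,p in [("A",(.50,.22,.36)),("B",(.42,-.2,.36))]:
    robot.movep(p,R(0)); d=viewer.get_image("wrist"); out[n]=d
    cv2.imwrite(f"pics/{n}.png",d["img"][:,:,::-1]); print(robot.get_t(),robot.get_qpos().round(2))
pickle.dump(out,open("AB.pkl","wb"))
E
```

```text
2.125 [0.35 0.23 1.32 0.   1.6  1.92]
3.75 [-0.52  0.04  1.53  0.    1.57  1.05]
```

View pics/A.png

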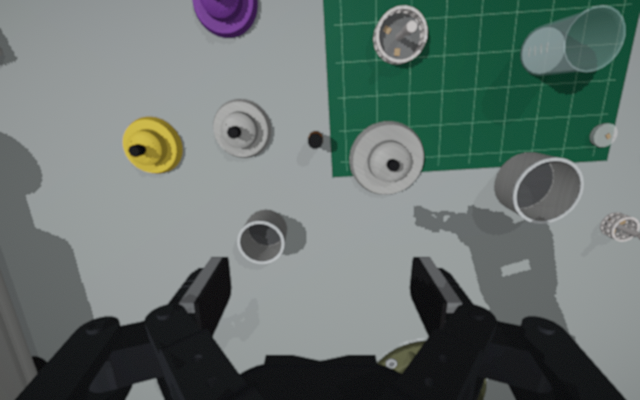

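View pics/B.png

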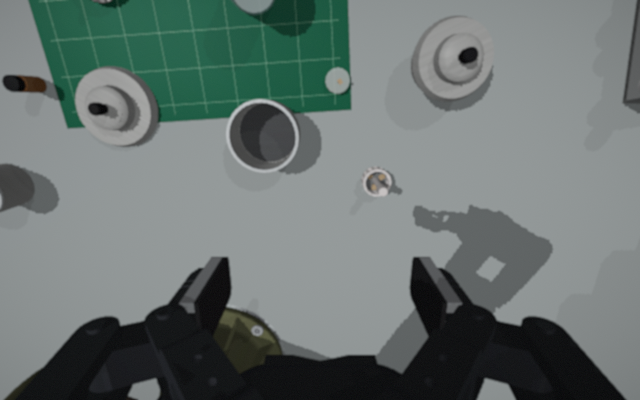

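A shows the small lid's knob (234,132), the large lid's knob (393,165), the large basket's grip tip (412,26) and the small jar's rim (261,242). B shows the large jar's rim (263,136) and the small basket's grip tip (383,191).

```bash
python3 - <<'E'
from h import *
import pickle
o=pickle.load(open("AB.pkl","rb"))
def comp(d,box,z,f):
    x0,y0,x1,y1=box; g=d["img"][y0:y1,x0:x1]; m=f(g).astype(np.uint8)
    n,l,s,c=cv2.connectedComponentsWithStats(m); k=1+np.argmax(s[1:,4])
    u,v=c[k]+[x0,y0]; print(s[k],(u.round(1),v.round(1)),onz(d,u,v,z).round(4)); return m,l==k
dark=lambda g:g.max(2)<60
print("ls");comp(o["A"],(215,110,260,150),.050,dark)
print("ll");comp(o["A"],(370,140,415,180),.050,dark)
print("llB");comp(o["B"],(75,85,130,130),.050,dark)
for n,d,b,D in [("js","A",(230,212,295,270),.072),("jl","B",(220,92,306,180),.100)]:
    for th in (185,200,215):
        m,_=comp(o[d],b,.06,lambda g:g.min(2)>th)
        p=cv2.findNonZero(m)
        (u,v),r=cv2.minEnclosingCircle(cv2.findNonZero(_.astype(np.uint8)))
        q=onz(o[d],u+b[0],v+b[1],.06); e=onz(o[d],u+b[0]+r,v+b[1],.06); print(n,th,q.round(4),"D",2*np.linalg.norm(e-q).round(4))
big=np.vstack([cv2.resize(o["A"]["img"][0:75,360:440],(640,600//1*1)),])
sm=cv2.resize(o["B"]["img"][155:215,345:425],(640,480),interpolation=cv2.INTER_NEAREST)
cv2.imwrite("pics/crop.png",np.hstack([cv2.resize(big,(400,375)),cv2.resize(sm,(400,300))] if 0 else [cv2.resize(big,(400,375)),cv2.resize(np.vstack([sm,np.zeros((120,640,3),np.uint8)]),(400,375))])[:,:,::-1])
E
```

```text
ls
[ 13  17  13  11 113] (np.float64(234.2), np.float64(131.8)) [0.5309 0.3431 0.05  ]
ll
[ 17  20  12  11 101] (np.float64(392.9), np.float64(164.9)) [0.4833 0.1129 0.05  ]
llB
[ 14  18  19  12 176] (np.float64(97.8), np.float64(108.6)) [0.4837 0.1112 0.05  ]Traceback (most recent call last):
  File "<stdin>", line 14, in <module>
  File "<stdin>", line 6, in comp
    return _wrapfunc(a, 'argmax', axis=axis, out=out, **kwds)
    return bound(*args, **kwds)
ValueError: attempt to get argmax of an empty sequence
```

```bash
python3 - <<'E'
from h import *
import pickle
o=pickle.load(open("AB.pkl","rb"))
for n,d,b in [("js","A",(230,212,295,270)),("jl","B",(220,92,306,180))]:
    x0,y0,x1,y1=b; g=o[d]["img"][y0:y1,x0:x1].min(2)
    print(n,np.percentile(g,[5,50,90,95,99]))
    for th in (166,170,175,180):
        m=(g>th).astype(np.uint8); k,l,s,c=cv2.connectedComponentsWithStats(m)
        if k<2: continue
        i=1+np.argmax(s[1:,4]); (u,v),r=cv2.minEnclosingCircle(cv2.findNonZero((l==i).astype(np.uint8)))
        q=onz(o[d],u+x0,v+y0,.06);e=onz(o[d],u+x0+r,v+y0,.06);print(th,s[i],q.round(4),2*np.linalg.norm(e-q).round(4))
for n,d,(u,v) in [("jl click","B",(263,135.5)),("js click","A",(261.5,241.5))]: print(n,onz(o[d],u,v,.06).round(4))
f=lambda d,x,y:cv2.resize(o[d]["img"][y:y+50,x:x+50],(400,400),interpolation=cv2.INTER_CUBIC)
cv2.imwrite("pics/crop.png",np.hstack([f("A",375,10),f("B",355,160)])[:,:,::-1])
E
```

```text
js [ 49. 113. 157. 171. 179.]
166 [  7  10  47  42 254] [0.3615 0.3144 0.06  ] 0.0738
170 [  7  11  47  41 189] [0.3614 0.3147 0.06  ] 0.0732
175 [34 38 18 13 31] [0.3382 0.2958 0.06  ] 0.033
180 [39 42 11  8 16] [0.3356 0.2935 0.06  ] 0.0194
jl [ 30.35  73.   149.   171.   183.33]
166 [  6   8  72  73 460] [ 0.4475 -0.1177  0.06  ] 0.1032
170 [  6   8  72  72 390] [ 0.4473 -0.1173  0.06  ] 0.1032
175 [  6   8  70  69 220] [ 0.4489 -0.1163  0.06  ] 0.099
180 [  7   8  51  44 106] [ 0.4635 -0.1058  0.06  ] 0.086
jl click [ 0.4477 -0.1195  0.06  ]
js click [0.3635 0.3118 0.06  ]
```

View pics/crop.png

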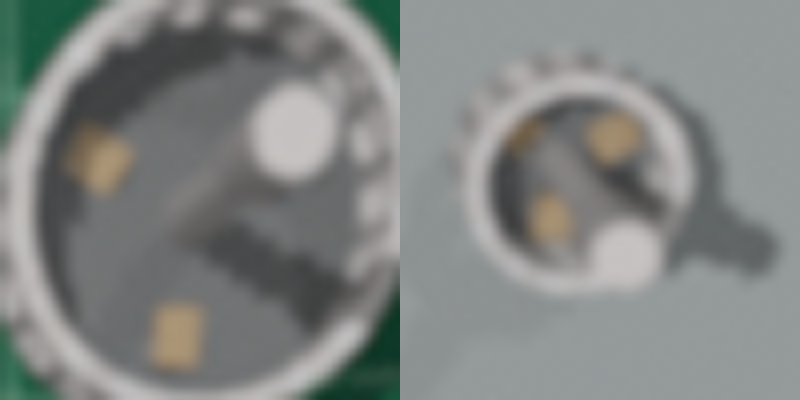

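The crop shows both grip tips: large basket at A (411.4,26.0), small basket at B (383,191.3).

```bash
cat >> h.py <<'E'
def go(x,y,z): robot.movep((x,y,z),R(0))
def lower(x,y,z,n=6,thr=2.5):
    """line to 2 mm over z, then 1 mm steps until the wrist feels support"""
    robot.servo_line((x,y,z+.003),rate=.08); robot.sleep(.15); f0=robot.get_wrist_force()[2]
    for i in range(n):
        robot.servo_line((x,y,z+.002-.001*i),rate=.02); robot.sleep(.05); f=robot.get_wrist_force()[2]
        if f-f0>thr: break
    print("down",(z+.002-.001*i),"df",f-f0)
def pick(x,y,z,wide,N,up=.2):
    hand.gripper_to(wide); go(x,y,z+.08); robot.servo_line((x,y,z),rate=.12)
    hand.gripper_to(0,N); print("grip",robot.get_grip_width(),robot.get_gripper_force())
    robot.servo_line((x,y,z+.03),rate=.1); robot.servo_line((x,y,up),rate=.25); print("t",robot.get_t(),robot.get_wrist_force().round(2))
E
python3 - <<'E'
from h import *
import pickle
o=pickle.load(open("AB.pkl","rb"))
print(onz(o["A"],411.4,26,.075).round(4))
p=onz(o["B"],383,191.3,.075);print(p)
pick(p[0],p[1],.050,.04,30)
cv2.imwrite("pics/p1.png",viewer.get_image("wrist")["img"][:,:,::-1])
E
```

```text
[0.6609 0.1088 0.075 ]
[ 0.37066914 -0.28970312  0.075     ]
grip 0.011577604800332552 29.40854251384735
t 7.5083 [-0.86  0.37 -1.29]
```

View pics/p1.png

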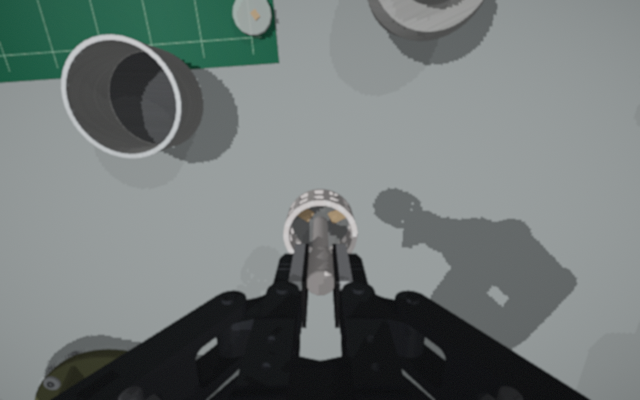

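The small basket hangs upright between the pads: cup ring about (320,232), grip tip (320,283). Next, the small jar.

```bash
python3 - <<'E'
from h import *
d=viewer.get_image("wrist"); t=robot.get_tcp_pos()
print((onz(d,320,232,.174)-t).round(4),(onz(d,320,283,.225)-t).round(4))
robot.servo_line((.371,-.29,.24),rate=.2)
go(.362,.313,.24); t=robot.get_t()
d=viewer.get_image("wrist"); cv2.imwrite("pics/p2.png",d["img"][:,:,::-1]); print(t,proj(d,(.362,.313,.06)))
E
```

```text
[ 0.0024 -0.0003 -0.0243] [ 0.0014 -0.0004  0.0267]
10.1167 [319.34865255 174.72209579]
```

View pics/p2.png

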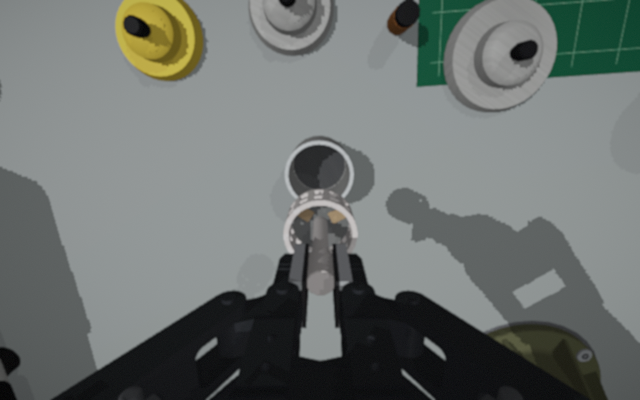

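Small jar's rim centre is at about (319.5,175), which matches the prediction. I'll lower the basket here, then do the large one.

```bash
python3 - <<'E'
from h import *
lower(.360,.313,.054)
hand.gripper_to(.028); robot.servo_line((.360,.313,.14),rate=.15); print(robot.get_t(),robot.get_wrist_force().round(2))
go(.50,.22,.25)
pick(.661,.109,.050,.04,40,up=.25)
go(.4455,-.118,.25)
d=viewer.get_image("wrist"); cv2.imwrite("pics/p3.png",d["img"][:,:,::-1]); print(robot.get_t(),proj(d,(.4475,-.118,.06)))
E
```

```text
down 0.054 df 7.116495596770064
14.6833 [-0.49 -0.16 -0.59]
grip 0.011488741573002824 39.210312366485596
t 19.1583 [-0.78 -0.08 -0.19]
20.4 [320.16793732 171.0016639 ]
```

View pics/p3.png

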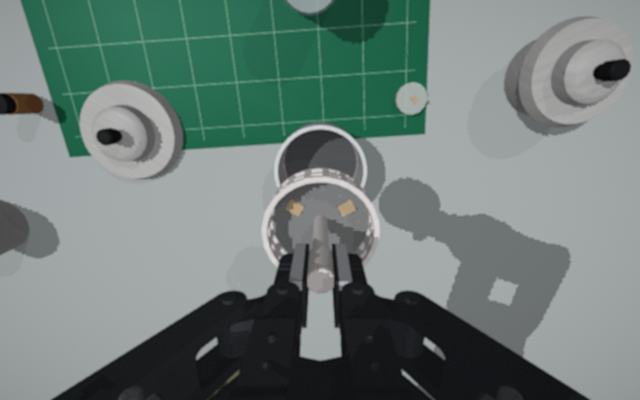

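The large basket is held over the large jar, rim centre at about (321,172), as predicted.

```bash
python3 - <<'E'
from h import *
lower(.4455,-.118,.054)
hand.gripper_to(.028); robot.servo_line((.4455,-.118,.14),rate=.15); print(robot.get_t(),robot.get_wrist_force().round(2))
go(.4835,.112,.25)
pick(.4835,.1125,.0385,.045,60,up=.22)
go(.4475,-.118,.22)
d=viewer.get_image("wrist"); cv2.imwrite("pics/p4.png",d["img"][:,:,::-1]); print(robot.get_t(),proj(d,(.4475,-.118,.06)))
E
```

```text
down 0.054 df 13.456564030832006
25.05 [ 0.65 -1.16  0.17]
grip 0.015519594535077242 58.38710010051727
t 29.3583 [ 0.06  1.03 -1.97]
30.3333 [320.66089119 179.10272157]
```

View pics/p4.png

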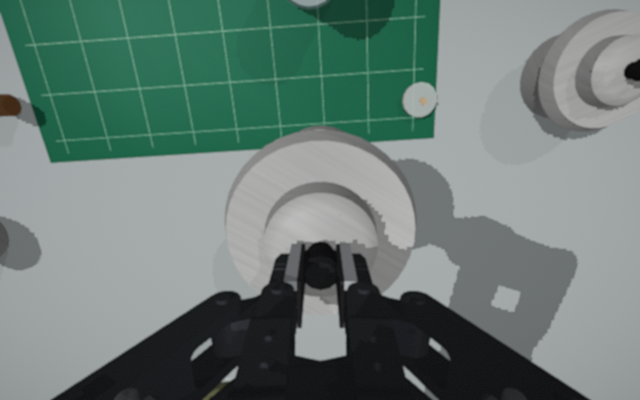

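The large lid hangs level from its knob (321,266), with its edge at columns 226–415 and far edge near row 135.

```bash
python3 - <<'E'
from h import *
d=viewer.get_image("wrist"); t=robot.get_tcp_pos(); F=t[2]-.0385
for n,p in [("far upper edge",(.06,0,.0135)),("L",(0,.06,.0135)),("R",(0,-.06,.0135)),("knobtop",(0,0,.058)),("dome far",(.033,0,.03))]:
    print(n,proj(d,(t[0]+p[0],t[1]+p[1],F+p[2])).round(1))
g=d["img"][:,320].astype(int).mean(1); print([(v,int(g[v])) for v in range(124,146)])
g=d["img"].max(2)[225:320]<50; m=g[:,308:334]; print([(225+i,int(r.sum())) for i,r in enumerate(m) if r.sum()>5])
E
```

```text
far upper edge [319.3 131.2]
L [217.1 235.3]
R [421.7 235.4]
knobtop [319.1 276.7]
dome far [319.3 189.1]
[(124, 96), (125, 92), (126, 97), (127, 102), (128, 110), (129, 119), (130, 125), (131, 124), (132, 122), (133, 124), (134, 124), (135, 126), (136, 126), (137, 126), (138, 124), (139, 127), (140, 141), (141, 158), (142, 169), (143, 170), (144, 171), (145, 170)]
[(243, 11), (244, 15), (245, 17), (246, 19), (247, 21), (248, 23), (249, 25), (250, 26), (251, 26), (252, 26), (253, 26), (254, 26), (255, 26), (256, 26), (257, 26), (258, 26), (259, 26), (260, 26), (261, 26), (262, 26), (263, 26), (264, 26), (265, 26), (266, 26), (267, 26), (268, 26), (269, 26), (270, 26), (271, 26), (272, 26), (273, 26), (274, 26), (275, 26), (276, 26), (277, 26), (278, 26), (279, 26), (280, 26), (281, 26), (282, 26), (283, 26), (284, 25), (285, 23), (286, 19), (287, 16), (288, 7)]
```

```bash
python3 - <<'E'
from h import *
d=viewer.get_image("wrist"); t=robot.get_tcp_pos(); F=t[2]-.0385
for n,p in [("far foot",(.06,0,0)),("L",(0,.06,0)),("R",(0,-.06,0)),("knob top far",(.009,0,.058)),("knob top near",(-.009,0,.058)),("knob low far",(.009,0,.042))]:
    print(n,proj(d,(t[0]+p[0],t[1]+p[1],F+p[2])).round(1))
E
```

```text
far foot [319.7 128.9]
L [224.1 226.3]
R [415.2 226.5]
knob top far [319.4 259. ]
knob top near [319.3 293.9]
knob low far [319.5 243. ]
```

The lid's measured edges match the predicted ones, so it is centred and level. Lower it.

```bash
python3 - <<'E'
from h import *
x,y=.4475,-.118
lower(x,y,.0865,n=7,thr=4); hand.gripper_to(.045); robot.servo_line((x,y,.16),rate=.15)
print(robot.get_t(),robot.get_wrist_force().round(2))
go(.50,.22,.25)
d=viewer.get_image("wrist"); cv2.imwrite("pics/p5.png",d["img"][:,:,::-1])
g=d["img"]; u,v=proj(d,(.531,.343,.05)); x0,y0=int(u)-25,int(v)-25
m=(g[y0:y0+50,x0:x0+50].max(2)<60).astype(np.uint8); n,l,s,c=cv2.connectedComponentsWithStats(m); k=1+np.argmax(s[1:,4])
print((u,v),s[k],onz(d,*(c[k]+[x0,y0]),.05).round(4),robot.get_t())
E
```

```text
down 0.0865 df 11.626335598786014
34.3 [ 0.37 -1.16  0.26]
(np.float64(206.0957749684959), np.float64(142.62300650569208)) [ 16  19  19  15 215] [0.5311 0.3432 0.05  ] 35.675
```

View pics/p5.png

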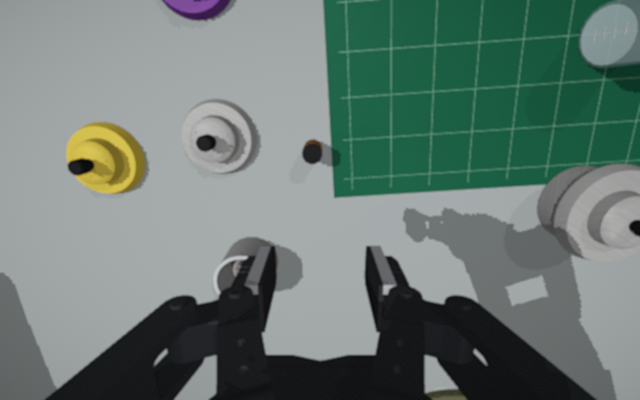

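The large jar is closed (lid at right, 605,215) and the small lid's knob is at (206,143). Pick up the small lid.

```bash
python3 - <<'E'
from h import *
pick(.531,.3432,.0385,.045,60,up=.22)
go(.362,.3132,.22)
d=viewer.get_image("wrist"); cv2.imwrite("pics/p6.png",d["img"][:,:,::-1]); t=robot.get_tcp_pos(); F=t[2]-.0385
for n,p in [("far foot",(.046,0,0)),("L",(0,.046,0)),("R",(0,-.046,0)),("knob low far",(.009,0,.042))]:
    print(n,proj(d,(t[0]+p[0],t[1]+p[1],F+p[2])).round(1))
E
```

```text
grip 0.01613938206445071 58.401052951812744
t 39.05 [ 0.42  0.44 -2.55]
far foot [319.3 152.7]
L [246.1 225.8]
R [392.7 225.7]
knob low far [319.2 242.2]
```

View pics/p6.png

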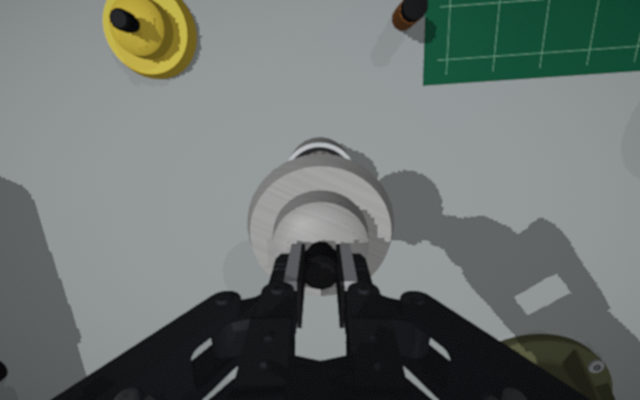

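The small lid sits level and centred in the grip (edges 248–393, far foot near row 153). The jar rim shows behind it at (320,143).

```bash
python3 - <<'E'
from h import *
x,y=.362,.3132
lower(x,y,.0865,n=7,thr=4); hand.gripper_to(.045); robot.servo_line((x,y,.16),rate=.15)
print(robot.get_t(),robot.get_wrist_force().round(2))
robot.movep((.45,.1,.36),R(0)); robot.sleep(.3)
cr=lambda n,x,y,w,h:cv2.resize(viewer.get_image(n)["img"][y:y+h,x:x+w],(400,300),interpolation=cv2.INTER_CUBIC)
a=[cr("side",150,110,120,90),cr("side",260,180,120,90),cr("scene",390,145,80,60),cr("scene",255,130,80,60)]
cv2.imwrite("pics/fin.png",np.vstack([np.hstack(a[:2]),np.hstack(a[2:])])[:,:,::-1])
d=viewer.get_image("wrist"); g=d["img"]
for n,p in [("js",(.362,.313,.098)),("jl",(.4475,-.118,.098))]:
    u,v=proj(d,p); x0,y0=int(u)-22,int(v)-22; m=(g[y0:y0+44,x0:x0+44].max(2)<60).astype(np.uint8)
    k,l,s,c=cv2.connectedComponentsWithStats(m); i=1+np.argmax(s[1:,4]); print(n,s[i],onz(d,*(c[i]+[x0,y0]),.098).round(4))
E
```

```text
down 0.0865 df 12.525836182446515
43.6917 [-0.38 -0.32 -0.82]
js [ 16  16  16  13 149] [0.3629 0.3118 0.098 ]
jl [ 14  17  17  13 163] [ 0.4473 -0.1174  0.098 ]
```

View pics/fin.png

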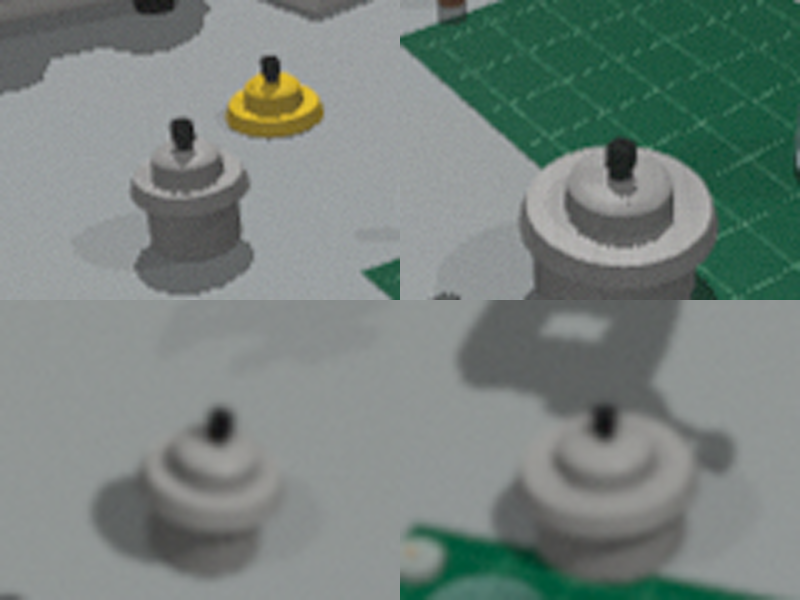

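Both lids sit flat on their jars: small at left (190,190), large at right (618,215). Hand in.

```bash
python3 -c "
from plant import robot
print(robot.job_done())"
```

```text
the job is handed in; nothing more can be done
None
```

The job is handed in at about 45 s on the robot's clock: each basket stands in its own jar, and the last pictures show both jars closed with their own lids sitting flat.

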